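# Tare the paint scale with the mixing pot on it

### The job

Tare the bench scale for the small white mixing pot: push the pot along the scale's steel pan, without lifting or tipping it, until it stands inside the engraved circle at the middle. Then reach a fingertip down into the round well, press the sunken round tare key fully down, hold it there for about a second and draw the finger out again. Leave the square key in the other well unpressed and do not disturb the vase, the paint jar or the brush.

Things in the scene. Friction and masses are not known exactly. Their poses are not given: they have to be found in the camera images.
- scale: Grey bench scale, fixed. Origin at bench level below its pan's centre; x from the front deck to the back, y left, z up. Case: x -175 to +130 mm, y -90 to +90 mm. In front of the pan the deck, 45 mm above the bench, has two wells side by side, centres at x = -130 mm, y = +34 and -34 mm; which is on which side varies.
- pan_mid (a point): Centre of the top of the scale's steel pan, and of the circle of 42 mm radius engraved on it. The pan is 170 x 170 mm, square to the scale, flat, without a lip, its top 50 mm above the bench.
- pot: White open mixing pot, a straight-sided round cup of 56 mm outer diameter, 50 mm tall, 3 mm wall, about 0.15 kg, loose on the pan off its centre, towards the deck. Origin: centre of its underside; z up.
- tare_top (a point): Centre of the top face of the round tare key, 26 mm across, at the bottom of the round well. The well is 52 mm in diameter and has upright walls; at rest the key's top lies 21 mm below the deck and 10 mm above the well's floor, 24 mm above the bench. The point moves with the key.
- tare_key (a joint): Travel of the tare key in m: 0 up, 0.005 fully down (hard stop). Sprung: about 1.5 N starts it, about 4.5 N takes it fully down, and it returns by itself.
- power_top (a point): Centre of the top face of the square power key, 26 x 26 mm, at the bottom of the square well (50 x 50 mm, sides along the scale's axes), at the same depths as the tare key.
- power_key (a joint): Travel of the power key in m: 0 up, 0.005 fully down; the same spring.
- vase: Terracotta vase, 108 mm across, 104 mm tall, standing loose on the bench beside the scale. Origin: centre of its underside.
- jar: Closed blue paint jar with white cap, 60 mm across, 75 mm tall, standing loose on the bench beside the scale. Origin: centre of its underside.
- brush: Paint brush, 190 mm long, lying loose on the bench beside the scale's front. Its x axis runs along the handle.
There are look-alikes about, which are no part of the job. Leave any pink look-alike of the part that bears tare_top alone. Leave any orange look-alike of the part that bears power_top alone.

How it is judged:
By the outcome, as a careful person would: the job done as asked, in the order asked, and still so for the second after the job is handed in, with the robot touching nothing.
It also fails if it takes over 51 s, if anything falls off the work surface, if the arm or the gripper's body presses on something with over 40 N, if the wrist force passes 120 N, or if a joint passes its speed limit or range.

### The arm

A 6-joint arm with a two-finger parallel gripper is mounted at the origin on the work surface. World frame = base frame: x ahead of the robot, y to its left, z up, the work surface at z = 0. Lengths are in m, angles in rad, forces in N, time in s.
With the tool pointing down it reaches from about 0.225 to 0.875 m from the base axis. Payload 3.4 kg.
Tool frame: the origin (TCP) lies at the very end of the fingers, on their centre line; the grasp point (between the pads) lies 19 mm behind it; z points along the fingers, y is the line along which they close (so a half turn about z gives the same grasp; the last joint's range is limited). The gripper opens to 85 mm and grips with 20 to 120 N. Pads are 22 mm wide; open, the fingers measure 114 mm over their backs; the gripper's body (76 mm by 85 mm) begins 54 mm behind the grasp point. The pads swing forward as they close: fully open they stand 13 mm farther back than shut.
Start: joints at [1.19, 0.276, 1.505, -0, 1.361, -0.121], TCP at [0.148, 0.556, 0.205] pointing down, gripper open.
Joint ranges: [-2.89, 2.89], [-0.75, 2.08], [0.22, 2.7], [-1.18, 4.32], [0.11, 2.71], [-2.7, 2.7]. Speed limits (rad/s): [2.57, 2.57, 3.14, 3.14, 3.14, 3.14].

### API

Orientations are given as a unit quaternion [w, x, y, z].
In Python, from rig import readout, vision, manip gives the robot as it stands.
- The arm moves only by the shell command python3 -m handwheel 'ROWS' [FORCE]. ROWS is JSON, a list of rows, each a list of 3 entries, a list of its own where there are three numbers: the shift along the tool's x, y, z in mm, then the turn, a rotation vector about the tool's x, y, z in units of 6 degrees (1.0 is 6 degrees), then the closure, from -1 (fully open) to 1 (shut), so that 0 is half open. A call has 1 to 20 rows; each row shifts and turns the commanded pose from where the row before left it, along the tool's axes as they then stand; what a row does not reach is not made up. A row lasts 1/8 s, in which the tool goes at most 62.5 mm and 10.7 degrees, less where a joint would pass 70% of its speed; a pose out of reach is approached as far as the arm can. A call is refused whole if a number of a shift passes 62.5 or a number of a turn 1, either way. A call with a gripper value outside its range is refused whole. The fingers move at their own pace and stop on an object; FORCE is the grip in N (left out, the last holds). Time passes only in rows, so rows that do not move let the fingers close. It gives the time, the measured TCP pose, the force, the opening and the grip force at its end, in the units of the state.
- readout.get_state(): the state, without advancing time (a new reading comes with each control period).
- vision.get_image(name): name is "scene" or "side" or "wrist"; returns the picture (384x512x3 uint8, blue, green, red); there is no depth.
- vision.camera_params(name): a dict with "intrinsics" (3x3 intrinsics, pixels), "dist" ([k1, k2, p1, p2, k3] as OpenCV has them; the pictures are not rectified), "rvec" (rotation vector, rad) and "tvec" (3), from world to camera coordinates, as OpenCV has them; the wrist camera has in their place "hand_eye" (4x4, takes a point from camera to tool coordinates, whose origin is the TCP and whose axes are the flange's). Camera axes: x right, y down, z forward; pixel columns grow to the right and rows downward; lengths in m; the calibration is good to about 2 mm. A picture is of the moment at which its call begins: read the wrist's pose just before it. camera_params takes no time and is no camera call.
- manip.sign_off(): hands the job in; it is judged then, once.
The state is a dict: "clock": time; "qpos": joint angles; "qd": joint speeds; "effort": joint torques, N m; "position": TCP position; "ee_rot": TCP orientation; "contact_force": force on the tool from outside, world axes, zero at the start; "moment": the same for the moment, N m; "width": finger opening in m; "gripper_force": force on a finger pad.
Only numpy, scipy, OpenCV 4.12 (cv2) and the standard library are available. Lean on these libraries where they do the work, as an engineer would, in place of code of your own. Each camera call takes 0.05 s, during which the arm holds its last target. There are 200 camera calls.

## Working session

There is one attempt and no reset: what is moved stays moved. The work goes in short steps, Python scripts to look and compute and a shell command to move; the robot and the scene stay as the last step left them, time stands still between calls to the robot, and variables do not carry over. Pictures are saved under pics/ and viewed, at most 10 in all, crops included, and the job is handed in when it is done.

```bash
mkdir -p pics; ls
python3 - <<'E'
from rig import readout, vision, manip
import cv2,numpy as np
s=readout.get_state();print(s)
a=vision.get_image("scene");b=vision.get_image("side")
cv2.imwrite("pics/scene0.png",a);cv2.imwrite("pics/side0.png",b)
for n in("scene","side","wrist"):print(n,vision.camera_params(n))
E
```

```text
pics
{'clock': 0.0, 'qpos': array([ 1.19000974e+00,  2.76583656e-01,  1.50615190e+00, -1.43813700e-05,
        1.36065725e+00, -1.21000347e-01]), 'qd': array([-0.00119692,  0.00011912, -0.00046573,  0.0009165 ,  0.00128633,
       -0.0005106 ]), 'effort': array([-1.05488216e-03, -4.16778445e+01, -2.45796007e+01, -3.16848927e-04,
        1.11560643e-02, -3.74022545e-05]), 'position': array([0.14749945, 0.55516882, 0.20433872]), 'ee_rot': array([-2.16651234e-04,  1.29526617e-01,  9.91575537e-01, -8.73644181e-04]), 'contact_force': array([-0.24545579,  0.43042856, -0.59206544]), 'moment': array([0.01891779, 0.01213376, 0.06064305]), 'gripper_force': 0.0, 'width': 0.08505870304270562}
scene {'intrinsics': array([[473.5918379 ,   0.        , 258.4931914 ],
       [  0.        , 473.5918379 , 193.78701704],
       [  0.        ,   0.        ,   1.        ]]), 'dist': array([-0.02145675,  0.        ,  0.        ,  0.        ,  0.        ]), 'rvec': array([ 1.84749799,  1.29079967, -0.67214939]), 'tvec': array([-0.1961144 , -0.22360737,  1.67061136])}
side {'intrinsics': array([[348.37272371
[... 232 characters left out ...]
 0.60051277, -2.6585363 ,  1.17973559]), 'tvec': array([0.47912868, 0.19588465, 0.72203159])}
wrist {'intrinsics': array([[316.4303096 ,   0.        , 254.71167392],
       [  0.        , 316.4303096 , 195.50216083],
       [  0.        ,   0.        ,   1.        ]]), 'dist': array([0.00311349, 0.        , 0.        , 0.        , 0.        ]), 'hand_eye': array([[ 5.64869345e-04, -9.54574333e-01, -2.97972353e-01,
         7.54087588e-02],
       [ 9.99997774e-01,  1.14492788e-03, -1.77214658e-03,
         1.45145704e-04],
       [ 2.03280249e-03, -2.97970688e-01,  9.54572856e-01,
        -1.68426766e-01],
       [ 0.00000000e+00,  0.00000000e+00,  0.00000000e+00,
         1.00000000e+00]])}
```

View pics/scene0.png

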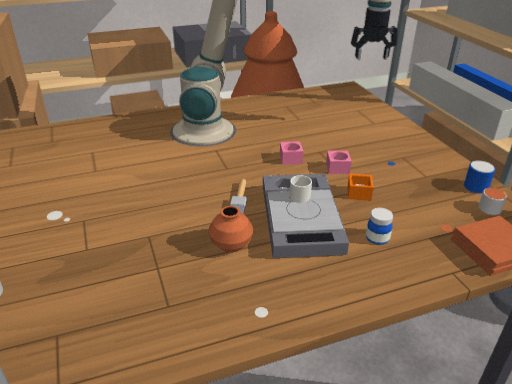

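View pics/side0.png

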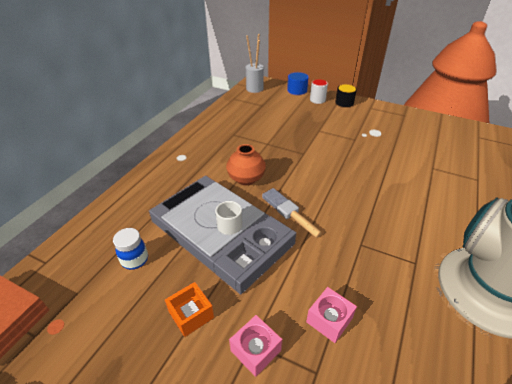

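The side view shows the circle centre near (209,214), the round well at (264,238), the square well at (243,258) and the pot base at about (229,230). The scene view shows the circle at about (304,209). The round well is on the brush side, the square well on the jar side.

```bash
cat > h.py <<'E'
from rig import readout, vision, manip
import cv2,numpy as np
from scipy.spatial.transform import Rotation as R
def cam(name,state=None):
    p=vision.camera_params(name)
    if name=="wrist":
        q=state["ee_rot"];Rt=R.from_quat([q[1],q[2],q[3],q[0]]).as_matrix()
        H=p["hand_eye"];return p,Rt@H[:3,:3],Rt@H[:3,3]+state["position"]
    Rm=cv2.Rodrigues(p["rvec"])[0];return p,Rm.T,-Rm.T@p["tvec"]
def cast(name,px,z,state=None):
    p,Rc,c=cam(name,state)
    u=cv2.undistortPoints(np.array(px,float).reshape(-1,1,2),p["intrinsics"],p["dist"]).reshape(-1,2)
    d=np.c_[u,np.ones(len(u))]@Rc.T
    return c+d*((z-c[2])/d[:,2])[:,None]
def proj(name,P,state=None):
    p,Rc,c=cam(name,state)
    return cv2.projectPoints((np.array(P,float).reshape(-1,3)-c)@Rc,np.zeros(3),np.zeros(3),p["intrinsics"],p["dist"])[0].reshape(-1,2)
E
python3 - <<'E'
from h import *
np.set_printoptions(precision=4,suppress=True)
print(cast("side",[[209,214]],.05),cast("scene",[[304,209]],.05))
print(cast("side",[[264,238],[243,258]],.045))
print("pot rim",cast("side",[[229,211]],.1),cast("scene",[[301,183]],.1))
print("vase",cast("side",[[246,149]],.104),cast("scene",[[231,212]],.104))
print("jar",cast("side",[[127,238]],.075),cast("scene",[[381,216]],.075))
print("brush",cast("side",[[268,192],[319,234]],.008))
E
```

```text
[[0.6175 0.1083 0.05  ]] [[0.609  0.1064 0.05  ]]
[[0.4731 0.1152 0.045 ]
 [0.4892 0.1832 0.045 ]]
pot rim [[0.5531 0.1222 0.1   ]] [[0.5651 0.1149 0.1   ]]
vase [[ 0.6238 -0.0939  0.104 ]] [[ 0.6283 -0.0926  0.104 ]]
jar [[0.7184 0.2619 0.075 ]] [[0.7285 0.2534 0.075 ]]
brush [[ 0.545  -0.0639  0.008 ]
 [ 0.3746  0.0191  0.008 ]]
```

```bash
python3 -m handwheel '[[[-44,-28,-4],[0,0,0],0.05],[[-44,-28,-4],[0,0,0],0.05],[[-44,-28,-4],[0,0,0],0.05],[[-44,-28,-4],[0,0,0],0.05],[[-44,-28,-4],[0,0,0],0.05],[[-44,-28,-4],[0,0,0],0.05],[[-44,-28,-4],[0,0,0],0.05],[[-44,-28,-4],[0,0,0],0.05],[[-44,-28,-4],[0,0,0],0.05],[[-44,-28,-4],[0,0,0],0.05],[[-44,-28,-4],[0,0,0],0.05],[[0,0,0],[0,0,0],0.05],[[0,0,0],[0,0,0],0.05]]' 30
python3 - <<'E'
from h import *
import pickle
s=readout.get_state();a=vision.get_image("wrist");cv2.imwrite("pics/w1.png",a);pickle.dump(s,open("s1.pkl","wb"));print(s["contact_force"])
E
```

```text
clock: 1.72
position: [0.5356, 0.1339, 0.2486]
ee_rot: [-0.001, 0.13, 0.992, 0.0]
contact_force: [-0.2, -0.2, 0.6]
width: 0.0406
gripper_force: 0.0
[-0.21451009 -0.19638759  0.62286507]
```

View pics/w1.png

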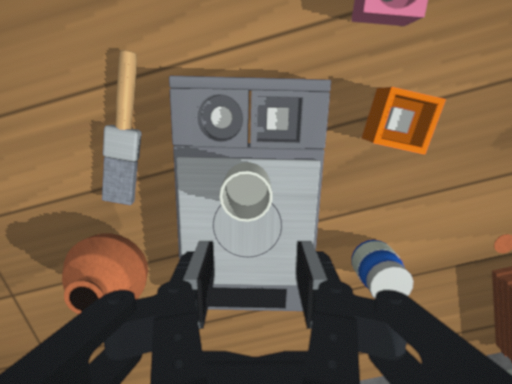

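The wrist view shows the round well at about (221,117), the square well at (279,119), the pot rim centred at (246,196), and the engraved circle from x 213 to 281 with its bottom at y 257. The deck's front corners are at (171,78) and (329,81), so the gripper is well aligned with the scale.

Run:
```python
from h import *
import pickle
np.set_printoptions(precision=1,suppress=True)
s=pickle.load(open("s1.pkl","rb"));q=s["ee_rot"];Rt=R.from_quat([q[1],q[2],q[3],q[0]]).as_matrix()
T=lambda P:1000*(P-s["position"])@Rt   # tool mm
c=lambda px,z:T(cast("wrist",px,z,s))
print("circle L,R,bottom,centre",c([[213,226],[281,226],[247,257],[247,225]],.05))
print("wells",c([[221,117],[279,119]],.045))
print("front corners",c([[171,90],[329,92]],.045), "pan front corners",c([[177,157],[323,158]],.05))
print("pot rim",c([[246,196],[220,196],[273,196]],.1))
g=cv2.cvtColor(cv2.imread("pics/w1.png"),cv2.COLOR_BGR2GRAY)[70:280,160:340]
cv2.imwrite("pics/c1.png",cv2.resize(g,None,fx=2.8,fy=2.8,interpolation=cv2.INTER_CUBIC))
```

```text
circle L,R,bottom,centre [[ -79.2  -52.8  198.4]
 [ -79.    32.4  198.4]
 [-122.3  -10.5  198.3]
 [ -77.8  -10.2  198.4]]
wells [[ 53.2 -39.1 203.7]
 [ 51.1  27.2 203.7]]
front corners [[ 82.5 -94.  203.7]
 [ 80.4  82.4 203.7]] pan front corners [[  8.  -91.6 198.6]
 [  6.9  79.4 198.6]]
pot rim [[-24.1  -9.6 148.5]
 [-24.1 -36.9 148.5]
 [-24.   18.8 148.5]]
```

View pics/c1.png

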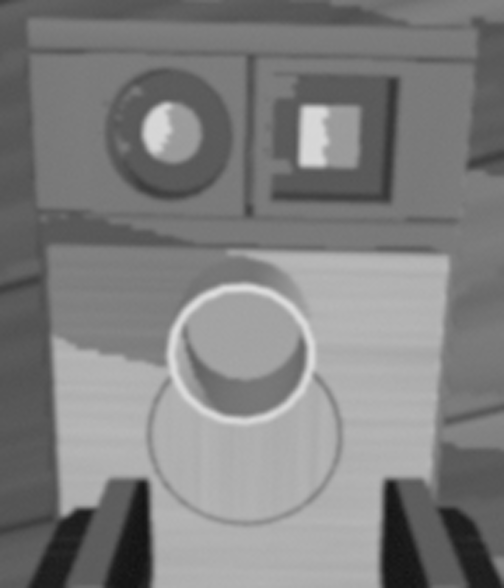

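```bash
python3 -m handwheel '[[[13,-5,30],[0,0,0],0.05],[[13,-5,30],[0,0,0],0.05],[[0,0,40],[0,0,0],0.05],[[0,0,40],[0,0,0],0.05],[[0,0,30],[0,0,0],0.05],[[0,0,18],[0,0,0],0.05],[[0,0,0],[0,0,0],0.05],[[0,0,0],[0,0,0],0.05]]' && python3 -m handwheel '[[[-8,0,0],[0,0,0],0.05],[[-8,0,0],[0,0,0],0.05],[[-6,0,0],[0,0,0],0.05],[[-6,0,0],[0,0,0],0.05],[[-6,0,0],[0,0,0],0.05],[[-6,0,0],[0,0,0],0.05],[[-6,0,0],[0,0,0],0.05],[[-6,0,0],[0,0,0],0.05],[[-4,0,0],[0,0,0],0.05],[[-4,0,0],[0,0,0],0.05],[[0,0,0],[0,0,0],0.05],[[0,0,0],[0,0,0],0.05]]'
python3 - <<'E'
from h import *
import pickle
s=readout.get_state();a=vision.get_image("wrist");pickle.dump(s,open("s2.pkl","wb"))
b=vision.get_image("side")[150:310,120:340];b=cv2.resize(b,None,fx=1.82,fy=2.4)
cv2.imwrite("pics/w2.png",np.hstack([cv2.resize(a,None,fx=.78,fy=1.0),b]))
cv2.imwrite("pics/w2raw.png",a)
E
```

```text
clock: 2.78
position: [0.5089, 0.1316, 0.0621]
ee_rot: [0.001, 0.129, 0.992, 0.0]
contact_force: [0.9, -0.2, 0.8]
width: 0.0403
gripper_force: 0.0
clock: 4.28
position: [0.5674, 0.1152, 0.0612]
ee_rot: [0.001, 0.129, 0.992, -0.0]
contact_force: [-0.4, -0.2, -0.3]
width: 0.0411
gripper_force: 0.7
```

View pics/w2.png

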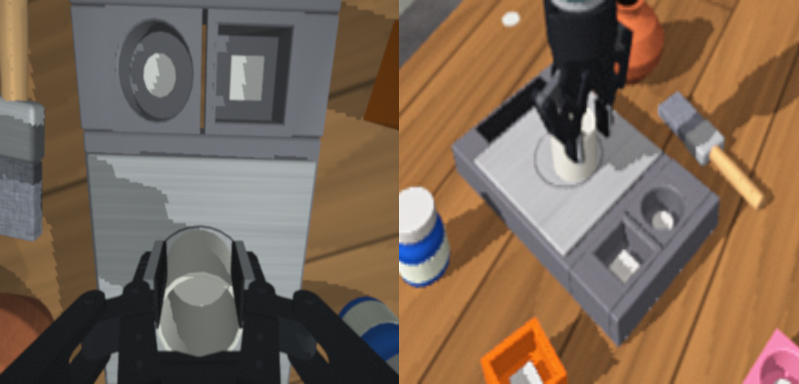

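The pot is nested between the fingertips and upright, near the circle's middle. I'll back off and look.

```bash
python3 -m handwheel '[[[0,0,0],[0,0,0],-0.05],[[6,0,0],[0,0,0],-0.05],[[12,0,0],[0,0,0],-0.05],[[12,0,0],[0,0,0],-0.05],[[5,0,-45],[0,0,0],-0.05],[[20,0,-50],[0,0,0],0.05],[[20,0,-50],[0,0,0],0.05],[[20,0,-50],[0,0,0],0.05],[[0,0,0],[0,0,0],0.05],[[0,0,0],[0,0,0],0.05]]'
python3 - <<'E'
from h import *
import pickle
s=readout.get_state();a=vision.get_image("wrist");pickle.dump(s,open("s3.pkl","wb"))
cv2.imwrite("pics/w3raw.png",a)
cv2.imwrite("pics/w3.png",cv2.resize(a,None,fx=1.56,fy=1.56,interpolation=cv2.INTER_CUBIC))
E
```

```text
clock: 5.62
position: [0.4739, 0.1398, 0.2558]
ee_rot: [-0.0, 0.129, 0.992, -0.0]
contact_force: [-0.0, -0.6, -1.1]
width: 0.0405
gripper_force: 0.0
```

View pics/w3.png

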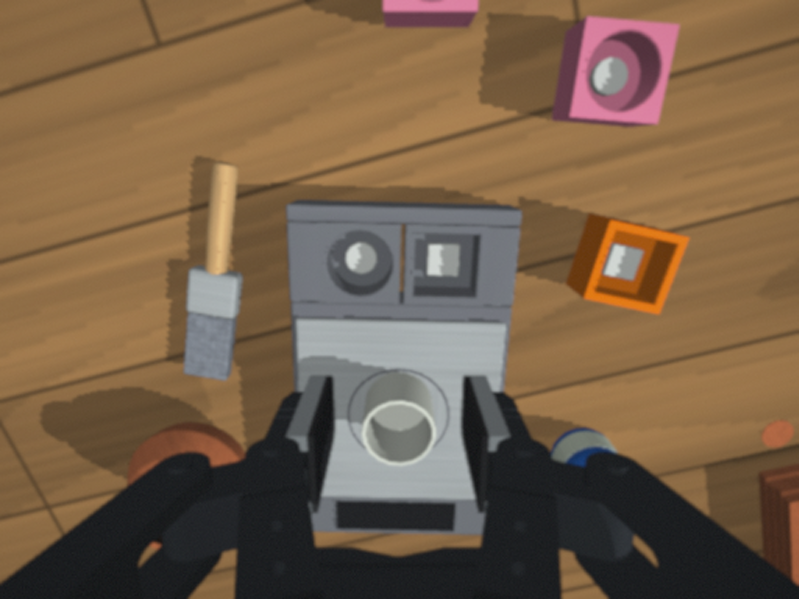

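The pot stands in the circle: its rim is centred at (398,433) in the enlarged picture, the circle's edges are at x 348 and 448 with its top at y 370, and the round well is at (360,262).

Run:
```python
from h import *
import pickle
np.set_printoptions(precision=1,suppress=True)
s=pickle.load(open("s3.pkl","rb"));q=s["ee_rot"];Rt=R.from_quat([q[1],q[2],q[3],q[0]]).as_matrix()
c=lambda px,z:(1000*(cast("wrist",np.array(px)/1.56,z,s)-s["position"])@Rt)
print("pot",c([[398,433]],.1))
print("circle top,L,R",c([[398,370],[348,413],[448,413]],.05))
print("wells",c([[360,262],[446,264]],.045),"key",c([[361,258],[443,260]],.024), "pan front corners",c([[295,320],[507,322]],.05))
# pan centre predicted from view 1
s1=pickle.load(open("s1.pkl","rb"));q=s1["ee_rot"];R1=R.from_quat([q[1],q[2],q[3],q[0]]).as_matrix()
for p in([-78.5,-10,198.5],[53.2,-39.5,203.7]):print("from view1",1000*(s1["position"]+R1@np.array(p)/1000-s["position"])@Rt)
```

```text
pot [[-126.1    0.1  155.7]]
circle top,L,R [[ -97.8    0.   205.7]
 [-137.9  -42.6  205.7]
 [-137.7   42.6  205.7]]
wells [[ -7.7 -29.8 210.8]
 [ -9.2  37.6 210.7]] key [[ -8.9 -30.6 231.8]
 [-10.6  37.1 231.7]] pan front corners [[-54.1 -82.6 205.8]
 [-55.6  87.4 205.7]]
from view1 [-139.3    0.1  205.8]
from view1 [ -7.5 -29.3 210.8]
```

Pot is 13 mm short of centre, so one more nudge.

```bash
python3 -m handwheel '[[[-25,0,30],[0,0,0],0.05],[[-25,0,30],[0,0,0],0.05],[[-20,0,40],[0,0,0],0.05],[[0,0,45],[0,0,0],0.05],[[0,0,35],[0,0,0],0.05],[[0,0,14],[0,0,0],0.05],[[0,0,0],[0,0,0],0.05],[[-8,0,0],[0,0,0],0.05],[[-8,0,0],[0,0,0],0.05],[[-6,0,0],[0,0,0],0.05],[[-6,0,0],[0,0,0],0.05],[[-6,0,0],[0,0,0],0.05],[[-5,0,0],[0,0,0],0.05],[[0,0,0],[0,0,0],0.05],[[0,0,0],[0,0,0],0.05]]' && python3 -m handwheel '[[[0,0,0],[0,0,0],-0.05],[[6,0,0],[0,0,0],-0.05],[[12,0,0],[0,0,0],-0.05],[[17,0,0],[0,0,0],-0.05],[[15,0,-45],[0,0,0],0.5],[[20,0,-50],[0,0,0],1],[[20,0,-50],[0,0,0],1],[[20,0,-50],[0,0,0],1],[[0,0,0],[0,0,0],1],[[0,0,0],[0,0,0],1],[[0,0,0],[0,0,0],1]]'
python3 - <<'E'
from h import *
import pickle
s=readout.get_state();a=vision.get_image("wrist");pickle.dump(s,open("s4.pkl","wb"))
cv2.imwrite("pics/w4raw.png",a)
cv2.imwrite("pics/w4.png",cv2.resize(a,None,fx=1.56,fy=1.56,interpolation=cv2.INTER_CUBIC))
E
```

```text
clock: 7.55
position: [0.5807, 0.1116, 0.0622]
ee_rot: [0.001, 0.129, 0.992, -0.0]
contact_force: [-0.3, 0.1, 0.2]
width: 0.0408
gripper_force: 0.3
clock: 8.93
position: [0.4729, 0.1398, 0.2554]
ee_rot: [-0.002, 0.13, 0.992, -0.0]
contact_force: [-0.6, 0.3, 1.0]
width: 0.0005
gripper_force: 0.0
```

View pics/w4.png

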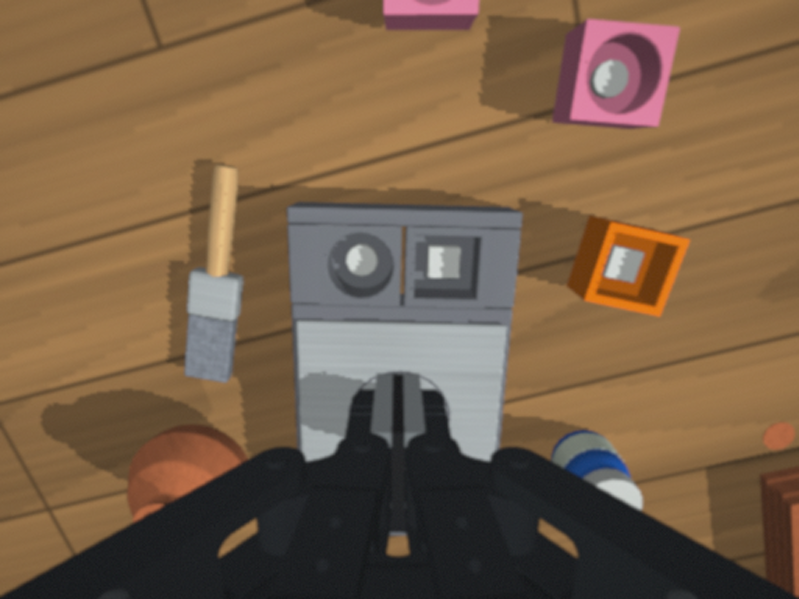

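Now over to the round well with shut fingers and down to just above the key.

```bash
python3 -m handwheel '[[[-5,-15,25],[0,0,0],1],[[-4,-15,30],[0,0,0],1],[[0,0,45],[0,0,0],1],[[0,0,45],[0,0,0],1],[[0,0,45],[0,0,0],1],[[0,0,0],[0,0,0],1],[[0,0,0],[0,0,0],1]]'
python3 - <<'E'
from h import *
import pickle
np.set_printoptions(precision=4,suppress=True)
s=readout.get_state()
s3=pickle.load(open("s3.pkl","rb"));q=s3["ee_rot"];R3=R.from_quat([q[1],q[2],q[3],q[0]]).as_matrix()
print((s["position"]-s3["position"])@R3*1000)
a=vision.get_image("wrist");b=vision.get_image("side")[150:310,120:340];b=cv2.resize(b,None,fx=1.82,fy=2.4)
cv2.imwrite("pics/w5.png",np.hstack([cv2.resize(a,None,fx=.78,fy=1.0),b]))
E
```

```text
clock: 9.85
position: [0.4758, 0.1087, 0.0678]
ee_rot: [0.0, 0.13, 0.992, 0.0]
contact_force: [-0.5, 0.9, 0.5]
width: -0.0001
gripper_force: 0.0
[ -9.8218 -29.5164 187.9295]
```

View pics/w5.png

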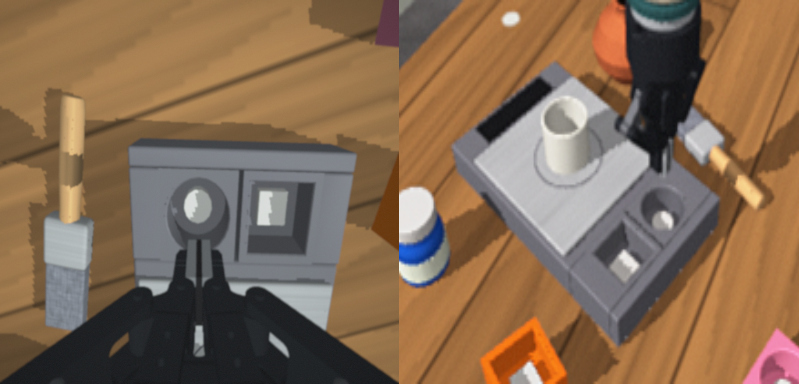

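The pot stands centred in the circle (right panel, pot base at about (567,160)), and the fingertip lines up with the key column (left panel, x≈198).

```bash
python3 -m handwheel '[[[2,0,15],[0,0,0],1],[[0,0,14],[0,0,0],1],[[0,0,9],[0,0,0],1],[[0,0,0],[0,0,0],1]]' && python3 -m handwheel '[[[0,0,3],[0,0,0],1],[[0,0,3],[0,0,0],1],[[0,0,2],[0,0,0],1],[[0,0,0],[0,0,0],1]]' && python3 -m handwheel '[[[0,0,2],[0,0,0],1],[[0,0,0],[0,0,0],1]]'
```

```text
clock: 10.45
position: [0.4726, 0.1092, 0.0288]
ee_rot: [-0.001, 0.13, 0.992, -0.0]
contact_force: [0.8, 0.5, -0.7]
width: 0.0001
gripper_force: 0.0
clock: 10.95
position: [0.4728, 0.1092, 0.0211]
ee_rot: [-0.0, 0.13, 0.992, 0.0]
contact_force: [0.5, 0.4, -0.5]
width: -0.0002
gripper_force: 0.0
clock: 11.2
position: [0.4729, 0.1092, 0.0191]
ee_rot: [-0.0, 0.13, 0.992, 0.0]
contact_force: [1.1, -0.1, -0.0]
width: -0.0003
gripper_force: 0.0
```

```bash
for i in 1 2 3; do python3 -m handwheel '[[[0,0,1],[0,0,0],1],[[0,0,0],[0,0,0],1]]' | egrep 'pos|contact'; done
```

```text
position: [0.4729, 0.1092, 0.0181]
contact_force: [-0.2, 0.0, 0.2]
position: [0.4729, 0.1092, 0.0171]
contact_force: [0.4, -0.8, -0.9]
position: [0.4729, 0.1092, 0.0161]
contact_force: [0.2, 0.2, 0.7]
```

Run:
```python
from h import *
print(readout.get_state()["position"],proj("side",[[.4729,.1092,.016],[.4729,.1092,.045]]))
a=vision.get_image("wrist")[130:330,130:390];b=vision.get_image("side")[190:290,210:310]
cv2.imwrite("pics/w6.png",np.hstack([cv2.resize(a,(468,360),interpolation=2),cv2.resize(b,(330,360),interpolation=2)]))
```

```text
[0.47286193 0.10921251 0.01611205] [[265.09029113 244.62232576]
 [265.23292456 236.13371909]]
```

View pics/w6.png

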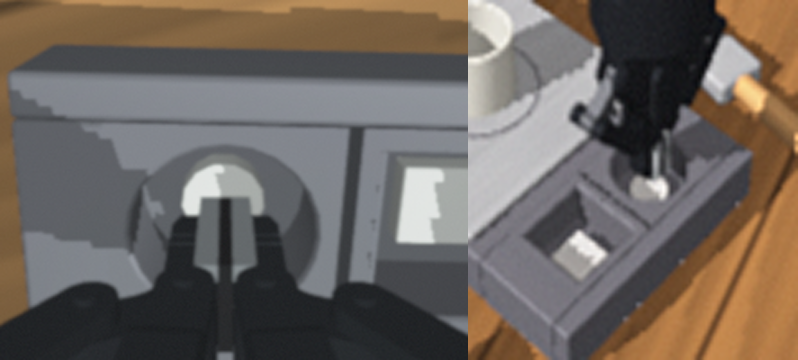

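Run:
```python
from h import *
np.set_printoptions(precision=4,suppress=True)
s=readout.get_state();q=s["ee_rot"];Rt=R.from_quat([q[1],q[2],q[3],q[0]]).as_matrix();p=s["position"]
W=lambda t:p+Rt@(np.array(t)/1000)
raw=lambda x,y:(130+x*260/468,130+y*200/360)
px=[raw(223,197),raw(223,160),raw(182,195),raw(265,195)]
for z in(.016,.019,.024,.030): print(z,1000*(cast("wrist",px,z,s)-p)@Rt)
c=lambda t:((np.array(proj("wrist",[W(t)],s))[0]-130)*[1.8,1.8])
print("tip edges",c([11,0,0]),c([0,0,0]),c([-11,0,0]))
for dz in(.024,.019):
  t=[0,0,(p[2]-dz)*1000]; print("key",dz,[c([t[0]+a,b,t[2]]) for a,b in((13,0),(0,-13),(0,13))])
```

```text
0.016 [[ -4.0822  -0.6332   0.1828]
 [  8.778   -0.6305   0.183 ]
 [ -3.3923 -13.9098   0.1816]
 [ -3.3528  12.9633   0.184 ]]
0.019 [[ -2.6679  -0.6194  -2.8172]
 [  9.9635  -0.6167  -2.817 ]
 [ -1.9902 -13.6597  -2.8183]
 [ -1.9514  12.7353  -2.816 ]]
0.024 [[ -0.3106  -0.5963  -7.8172]
 [ 11.9394  -0.5937  -7.817 ]
 [  0.3465 -13.243   -7.8183]
 [  0.3842  12.3551  -7.816 ]]
0.03 [[  2.518   -0.5686 -13.8171]
 [ 14.3104  -0.5662 -13.817 ]
 [  3.1507 -12.7428 -13.8182]
 [  3.187   11.899  -13.816 ]]
tip edges [224.9915 153.6575] [224.963  185.6583] [224.9356 216.5382]
key 0.024 [array([224.9665, 156.7254]), array([182.8117, 196.0261]), array([267.0634, 196.1431])]
key 0.019 [array([224.9862, 150.8736]), array([183.9455, 189.2609]), array([265.9693, 189.3731])]
```

The key is still up (it projects at its rest height) and centred under the tip, so the true fingertip is higher than reported. I'll continue in small steps while watching force.

```bash
for i in 1 2 3 4; do python3 -m handwheel '[[[0,0,1],[0,0,0],1],[[0,0,0],[0,0,0],1]]' | egrep 'pos|contact'; done; python3 -c "
from rig import readout
print([round(readout.get_state()['contact_force'][2],2) for _ in range(3)], readout.get_state()['effort'])"
```

```text
position: [0.4729, 0.1092, 0.0151]
contact_force: [0.4, -1.0, -0.7]
position: [0.4729, 0.1092, 0.0141]
contact_force: [0.2, 0.0, 0.4]
position: [0.4729, 0.1092, 0.0131]
contact_force: [-0.4, -0.6, -1.0]
position: [0.4729, 0.1092, 0.0121]
contact_force: [-0.0, 0.1, 0.5]
[np.float64(0.49), np.float64(0.49), np.float64(0.49)] [-3.20905616e-03 -3.74992597e+01 -1.67050892e+01 -1.21481150e-05
 -6.92859467e-03 -9.90930687e-06]
```

```bash
for i in 1 2 3 4 5; do python3 -m handwheel '[[[0,0,1],[0,0,0],1],[[0,0,0],[0,0,0],1],[[0,0,0],[0,0,0],1]]' | egrep 'pos|contact'; done
python3 - <<'E'
from h import *
cv2.imwrite("pics/r7.png",vision.get_image("wrist"));cv2.imwrite("pics/r7s.png",vision.get_image("side"))
g=cv2.imread("pics/r7.png",0);print("col key L",g[210:260:2,240].tolist());print("mid",g[200:260:2,254].tolist())
E
```

```text
position: [0.473, 0.1092, 0.0112]
contact_force: [-0.1, -0.4, 0.1]
position: [0.4729, 0.1092, 0.0102]
contact_force: [-0.5, 0.0, 0.9]
position: [0.4729, 0.1092, 0.0092]
contact_force: [-0.5, 0.2, 0.3]
position: [0.473, 0.1092, 0.0082]
contact_force: [0.1, 0.4, 0.1]
position: [0.4729, 0.1092, 0.0072]
contact_force: [-0.3, 0.1, 0.3]
col key L [134, 134, 134, 134, 118, 100, 99, 104, 121, 125, 134, 169, 171, 172, 169, 163, 158, 153, 147, 136, 92, 88, 90, 90, 96]
mid [139, 124, 88, 123, 135, 134, 133, 134, 124, 100, 103, 122, 123, 126, 174, 200, 179, 172, 172, 158, 67, 32, 32, 30, 30, 30, 31, 31, 32, 29]
```

Run:
```python
from h import *
np.set_printoptions(precision=1,suppress=True)
s=readout.get_state();q=s["ee_rot"];Rt=R.from_quat([q[1],q[2],q[3],q[0]]).as_matrix();p=s["position"]
for z in(.024,.019):print(z,1000*(cast("wrist",[[254,227.5]],z,s)-p)@Rt)
for z in(.007,.019,.024,.03,.04,.045):print(z,proj("side",[[p[0],p[1],z]]),proj("side",[p+Rt@[.011,0,p[2]-z],p+Rt@[-.011,0,p[2]-z]]).ravel())
a=cv2.imread("pics/r7.png")[160:300,180:330];b=cv2.imread("pics/r7s.png")[205:275,225:295]
cv2.imwrite("pics/w7.png",np.hstack([cv2.resize(a,(429,400),interpolation=2),cv2.resize(b,(371,400),interpolation=2)]))
```

```text
0.024 [[ 10.7  -0.5 -16.8]]
0.019 [[  8.6  -0.5 -11.8]]
0.007 [[265.  247.2]] [268.8 249.6 261.3 244.7]
0.019 [[265.1 243.8]] [268.9 246.2 261.4 241.3]
0.024 [[265.1 242.3]] [268.9 244.8 261.4 239.9]
0.03 [[265.1 240.6]] [268.9 243.1 261.4 238.1]
0.04 [[265.2 237.6]] [269.  240.1 261.4 235.2]
0.045 [[265.2 236.1]] [269.1 238.6 261.4 233.7]
```

View pics/w7.png

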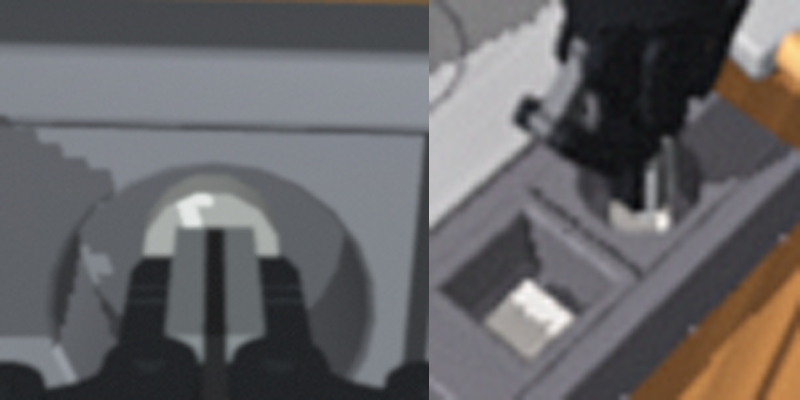

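The tip is just above the unpressed key: in the wrist view the key rim shows round the tip at (213,200), and in the side view the tip ends at about (645,210), above the white key. I'll continue down.

```bash
for i in 1 2 3 4 5 6; do python3 -m handwheel '[[[0,0,1],[0,0,0],1],[[0,0,0],[0,0,0],1],[[0,0,0],[0,0,0],1]]' | egrep 'pos|contact'; done
```

```text
position: [0.4729, 0.1092, 0.0062]
contact_force: [-0.2, 0.5, -0.1]
position: [0.4729, 0.1092, 0.0052]
contact_force: [-0.5, 0.3, 0.4]
position: [0.4729, 0.1092, 0.0042]
contact_force: [-0.9, 0.9, 0.1]
position: [0.4729, 0.1092, 0.0032]
contact_force: [-0.4, -0.1, 0.4]
position: [0.4729, 0.1092, 0.0022]
contact_force: [0.7, 0.4, -0.9]
position: [0.4729, 0.1092, 0.0012]
contact_force: [0.3, 0.8, 0.4]
```

```bash
cat > k.py <<'E'
from h import *
s=readout.get_state();q=s["ee_rot"];Rt=R.from_quat([q[1],q[2],q[3],q[0]]).as_matrix();p=s["position"]
a=cv2.cvtColor(vision.get_image("wrist"),cv2.COLOR_BGR2GRAY);b=cv2.cvtColor(vision.get_image("side"),cv2.COLOR_BGR2GRAY)
print(p[2],"wrist254",a[222:246,254].tolist());print("row238",a[238,220:290:2].tolist())
for c in(262,264,266,268):print("side",c,b[232:252,c].tolist())
b0=cv2.cvtColor(cv2.imread("pics/r7s.png"),6)
for c in(262,264,266,268):print("old ",c,b0[232:252,c].tolist())
E
python3 k.py
```

```text
0.0011890480712224913 wrist254 [110, 101, 101, 109, 117, 123, 124, 124, 124, 129, 147, 168, 173, 172, 171, 173, 159, 118, 67, 34, 30, 32, 32, 32]
row238 [98, 97, 98, 97, 97, 99, 110, 122, 149, 170, 170, 163, 162, 162, 162, 162, 159, 159, 158, 161, 162, 162, 162, 162, 163, 153, 116, 100, 96, 97, 98, 97, 97, 97, 97]
side 262 [24, 24, 19, 15, 26, 32, 36, 35, 33, 37, 40, 101, 153, 140, 123, 120, 122, 118, 99, 92]
side 264 [21, 19, 21, 16, 21, 18, 19, 22, 19, 20, 15, 37, 106, 131, 125, 121, 121, 120, 120, 102]
side 266 [25, 18, 29, 66, 125, 140, 142, 144, 142, 142, 141, 142, 150, 138, 121, 120, 119, 124, 121, 107]
side 268 [32, 47, 55, 66, 67, 71, 66, 69, 67, 66, 68, 107, 150, 135, 120, 121, 124, 113, 96, 104]
old  262 [19, 22, 27, 32, 35, 35, 38, 30, 35, 92, 148, 162, 160, 141, 122, 120, 123, 117, 100, 90]
old  264 [18, 19, 18, 22, 16, 16, 24, 19, 14, 27, 132, 162, 161, 142, 124, 121, 122, 120, 120, 101]
old  266 [26, 63, 84, 135, 147, 141, 144, 140, 141, 136, 164, 166, 160, 136, 119, 119, 121, 122, 121, 110]
old  268 [65, 72, 69, 68, 70, 69, 67, 64, 64, 101, 198, 227, 221, 163, 121, 121, 120, 113, 96, 104]
```

Fingertip estimate is about 3–4 mm above the key (tip sits ~27 mm behind the reported TCP). I'll keep going.

```bash
for i in 1 2 3 4 5 6; do python3 -m handwheel '[[[0,0,1],[0,0,0],1],[[0,0,0],[0,0,0],1],[[0,0,0],[0,0,0],1]]' | egrep 'pos|contact'; done; python3 k.py | grep -v old
```

```text
position: [0.473, 0.1092, 0.0002]
contact_force: [0.6, 0.3, -0.8]
position: [0.473, 0.1092, -0.0008]
contact_force: [0.2, -0.1, 0.1]
position: [0.4729, 0.1092, -0.0018]
contact_force: [0.3, -0.5, 0.2]
position: [0.473, 0.1092, -0.0027]
contact_force: [-0.4, -0.6, 1.3]
position: [0.473, 0.1092, -0.0038]
contact_force: [-0.4, -0.0, 2.9]
position: [0.473, 0.1092, -0.0048]
contact_force: [-0.3, -0.1, 2.9]
-0.004754928333978468 wrist254 [134, 133, 134, 133, 128, 113, 107, 115, 122, 124, 124, 125, 138, 158, 170, 172, 158, 117, 67, 36, 31, 32, 29, 32]
row238 [94, 97, 96, 97, 98, 97, 99, 112, 125, 136, 151, 156, 162, 162, 161, 161, 159, 158, 158, 161, 163, 162, 156, 136, 115, 111, 105, 99, 97, 97, 96, 97, 97, 96, 94]
side 262 [25, 24, 22, 20, 24, 22, 28, 33, 35, 38, 35, 24, 43, 91, 115, 122, 123, 118, 101, 93]
side 264 [21, 18, 17, 20, 16, 22, 19, 18, 20, 24, 19, 19, 24, 78, 115, 120, 124, 121, 120, 100]
side 266 [20, 21, 19, 18, 36, 72, 92, 129, 143, 144, 144, 141, 140, 121, 118, 120, 122, 119, 122, 109]
side 268 [34, 54, 39, 33, 62, 68, 66, 67, 68, 67, 61, 64, 82, 110, 120, 121, 123, 109, 95, 103]
```

Contact at about -0.003, spring force rising as expected. Press on to the hard stop.

```bash
for i in 1 2 3 4; do python3 -m handwheel '[[[0,0,1],[0,0,0],1],[[0,0,0],[0,0,0],1]]' | egrep 'pos|contact'; done
```

```text
position: [0.473, 0.1093, -0.0058]
contact_force: [-0.3, 0.8, 3.2]
position: [0.473, 0.1092, -0.0068]
contact_force: [-0.4, -0.1, 4.4]
position: [0.473, 0.1093, -0.0071]
contact_force: [-2.0, 0.7, 9.3]
position: [0.4731, 0.1092, -0.0073]
contact_force: [-3.0, -0.2, 17.2]
```

Hard stop reached (force steps from 4.4 to 17 N while position stalls). Hold about 1.2 s, then withdraw.

```bash
python3 -m handwheel '[[[0,0,0],[0,0,0],1],[[0,0,0],[0,0,0],1],[[0,0,0],[0,0,0],1],[[0,0,0],[0,0,0],1],[[0,0,0],[0,0,0],1],[[0,0,0],[0,0,0],1],[[0,0,0],[0,0,0],1],[[0,0,0],[0,0,0],1],[[0,0,0],[0,0,0],1]]' | egrep 'clock|pos|contact'; python3 -m handwheel '[[[0,0,-5],[0,0,0],1],[[0,0,-10],[0,0,0],1],[[0,0,-20],[0,0,0],1],[[0,0,-30],[0,0,0],1],[[0,0,-45],[0,0,0],1],[[0,0,-45],[0,0,0],1],[[60,0,-20],[0,0,0],1],[[60,0,0],[0,0,0],1],[[0,0,0],[0,0,0],1],[[0,0,0],[0,0,0],1]]'
python3 - <<'E'
from h import *
np.set_printoptions(precision=4,suppress=True)
b=vision.get_image("side");b0=cv2.imread("pics/side0.png");cv2.imwrite("pics/fin.png",b)
s=readout.get_state();w=vision.get_image("wrist");cv2.imwrite("pics/finw.png",w)
d=cv2.absdiff(b,b0).max(2)
for n,(x0,y0,x1,y1) in dict(vase=(225,140,268,186),jar=(110,225,150,270),brush=(285,200,322,238),wells=(225,225,285,275)).items():
    print(n,(d[y0:y1,x0:x1]>40).mean().round(3))
# pot rim from white mask in side view near pan
r=b[185:245,170:260].astype(int);m=((r.min(2)>195)).astype(np.uint8)
n,l,st,c=cv2.connectedComponentsWithStats(m);i=1+st[1:,4].argmax();print("white",st[i],c[i]+[170,185])
print("expect rim",proj("side",[[.6095,.1040,.1],[.6095,.1040,.05]]))
E
```

```text
clock: 21.85
position: [0.4731, 0.1093, -0.0073]
contact_force: [-4.0, 0.7, 17.1]
clock: 23.1
position: [0.3582, 0.1399, 0.1662]
ee_rot: [0.001, 0.129, 0.992, 0.0]
contact_force: [0.1, 1.4, -0.0]
width: -0.0001
gripper_force: 0.0
vase 0.0
jar 0.0
brush 0.142
wells 0.026
white [ 28   5  26  33 320] [208.9406 204.8438]
expect rim [[210.9001 198.0531]
 [212.9195 213.8556]]
```

Run:
```python
from h import *
a=vision.get_image("scene");o=cv2.imread("pics/scene0.png");b=cv2.imread("pics/fin.png");bo=cv2.imread("pics/side0.png")
for n,x,y,r in(("scene",a,o,(175,215,225,252)),("side",b,bo,(185,240,262,322))):
    d=cv2.absdiff(x,y).max(2)[r[0]:r[1],r[2]:r[3]]>40
    ys,xs=np.nonzero(d);print(n,d.mean(),(xs.min()+r[2],xs.max()+r[2],ys.min()+r[0],ys.max()+r[0]) if len(xs) else 0, x[r[0]:r[1],r[2]:r[3]][d].mean(0),y[r[0]:r[1],r[2]:r[3]][d].mean(0))
```

```text
scene 0.002777777777777778 (np.int64(245), np.int64(246), np.int64(201), np.int64(207)) [122.         129.66666667 140.        ] [76.66666667 82.66666667 93.        ]
side 0.18515151515151515 (np.int64(262), np.int64(321), np.int64(185), np.int64(220)) [59.31423895 57.7086743  59.47135843] [ 66.74304419 111.33878887 160.4811784 ]
```

```bash
python3 -c "
from rig import manip
print(manip.sign_off())"
```

```text
the job is handed in; nothing more can be done
None
```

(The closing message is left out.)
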